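# File a reference-block case back into its packed rack

## Task

The orange reference-block case has been left out on the bench after the daily check. Put it back in the gap in the row of cases in the rack: enter it end first from the front and push it in between its neighbours, which must give way along with the sprung bookend, until its end is flush with theirs. Leave all five cases standing upright in the row with the robot clear of them, topple none of them on the way, and leave the loose bench things where they lie.

Things in the scene. Friction and masses are not known exactly. Their poses are not given: they have to be found in the camera images.
- case_orange_center (a point): Orange plastic case, standing loose on the bench before the rack, 0.22 to 0.37 kg. 120 mm long (own x), 30 mm thick (own y), 90 mm high; the point is its centre, 45 mm up. Both ends alike and half-round (radius 15 mm in plan). Smooth plastic: the cases slide easily on one another; parting the row takes about 5 to 15 N of push. Own x points roughly away from the robot.
- rack: Grey steel rack fixed to the bench, no floor: cases stand on the bench. Open to its own -x (towards the robot). Origin on the bench, own y to the left cheek. Inner faces: left cheek y = +75 mm, right cheek y = -95 mm, back stop x = +60 mm. Cheeks reach to x = -45 mm and 68 mm up. A case fully home has its centre at x = 0, front end at x = -60 mm.
- rack_place (a point): The orange case's place: where its centre is when it is home and the row packed (from y = +75 to -75 mm). 45 mm above the rack's origin, same axes. Fixed testers, 0.7 m tall, stand left of the rack (green, world y > 0.36, x > 0.45 m) and right of it (cream, y -0.21 to 0.03, x > 0.40 m, bars to y = 0.04 at 0.25 m height): swing the arm round the cream one's front.
- bookend (a joint): Sprung aluminium bookend inside the rack's right cheek, pressing the row to the left: 0 m when let go (its face at the rack's y = -69 mm), growing to the right, at most 0.018. Spring about 2 N at 0, about 4.2 N at 0.006 m, where it stands when all five cases are in the row.
- case_a_center (a point): Grey (red stripe) case in the rack, loose, else like the orange one; the point is its centre, 45 mm up; own x runs into the rack. Two cases stand on each side of the gap, in any order; the gap, about 19 mm wide, must be opened to 30 mm by the orange case itself.
- case_b_center (a point): Blue (yellow stripe) case in the rack, loose, else like the orange one; the point is its centre, 45 mm up; own x runs into the rack. Two cases stand on each side of the gap, in any order; the gap, about 19 mm wide, must be opened to 30 mm by the orange case itself.
- case_c_center (a point): Grey (green stripe) case in the rack, loose, else like the orange one; the point is its centre, 45 mm up; own x runs into the rack. Two cases stand on each side of the gap, in any order; the gap, about 19 mm wide, must be opened to 30 mm by the orange case itself.
- case_d_center (a point): Blue (white stripe) case in the rack, loose, else like the orange one; the point is its centre, 45 mm up; own x runs into the rack. Two cases stand on each side of the gap, in any order; the gap, about 19 mm wide, must be opened to 30 mm by the orange case itself.
- spanner: Loose steel open-end spanner, 203 x 35 x 8 mm, lying left of the work; bystander. Origin at the middle of its underside.
- test_block: Loose round steel test block, 65 mm across, 15 mm high, lying right of the work; bystander. Origin at the centre of its underside.
- anvil: Loose black flat anvil, 63 mm across, 43 mm high with its stem, right of the work; bystander. Origin at the centre of its underside.
- tin: Loose green tin with a silver lid, 64 mm across, 31 mm high, right of the work; bystander. Origin at the centre of its underside.

How it is judged:
On the way:
1. the nose of the orange case is between its neighbours, upright on the bench (x of case_orange_center in the frame of rack between -0.105 and -0.03 m and angle between case_orange_center's own z axis and vertical below 0.2 rad and height (world z) of case_orange_center below 0.056 m and y of case_orange_center in the frame of rack between -0.02 and 0.025 m), for 0.05 s.
At the end, for the whole second after the job is handed in: Orange case at rest in the middle place (10 mm sideways, 0.08 rad) of the row; all five cases upright (0.10 rad) on the bench and lengthwise within about 10 mm of fully home; the row holds the bookend 3 mm or more off its rest (x of case_a_center in the frame of rack between -0.01 and 0.008 m and angle between each of case_a_center, case_b_center, case_c_center, case_d_center, case_orange_center's own z axis and vertical below 0.1 rad and height (world z) of each of case_a_center, case_b_center, case_c_center, case_d_center, case_orange_center below 0.053 m and x of case_b_center in the frame of rack between -0.01 and 0.008 m and x of case_c_center in the frame of rack between -0.01 and 0.008 m and x of case_d_center in the frame of rack between -0.01 and 0.008 m and x of case_orange_center in the frame of rack between -0.01 and 0.008 m and y of case_orange_center in the frame of rack between -0.01 and 0.01 m and angle between the x axis of case_orange_center and the x axis of rack_place, either way round below 0.08 rad and value of joint bookend above 0.003 m and linear speed of case_orange below 0.02 m/s); the robot touches nothing.
It fails at once if a case in the rack is toppled (more than 0.35 rad) (angle between any of case_a_center, case_b_center, case_c_center, case_d_center's own z axis and vertical above 0.35 rad).
It fails at once if the orange case is toppled (more than 0.7 rad) (angle between case_orange_center's own z axis and vertical above 0.7 rad).
It fails at once if a loose bench thing (spanner, test block, anvil, tin) is shifted more than 30 mm (distance of any of spanner, test_block, anvil, tin from where it was at the start of the episode above 0.03 m).
It also fails if it takes over 53 s, if anything falls off the work surface, if the arm or the gripper's body presses on something with over 40 N, if the wrist force passes 120 N, or if a joint passes its speed limit or range.

## Robot

A 7-joint arm with a two-finger parallel gripper is mounted at the origin on a cart in front of the work surface, level with it; the furniture and walls round the work are solid. World frame = base frame: x ahead of the robot, y to its left, z up, the work surface at z = 0. Lengths are in m, angles in rad, forces in N, time in s.
With the tool pointing down it reaches from about 0.4 to 0.875 m from the base axis. Payload 6.5 kg.
Tool frame: the origin (TCP) lies at the very end of the fingers, on their centre line; the grasp point (between the pads) lies 19 mm behind it; z points along the fingers, y is the line along which they close (so a half turn about z gives the same grasp; the last joint's range is limited). The gripper opens to 88 mm and grips with 3 to 60 N. Pads are 18 mm wide; open, the fingers measure 123 mm over their backs; the gripper's body (75 mm by 187 mm) begins 45 mm behind the grasp point.
Start: joints at [-1.28, 0.536, -0.004, 1.538, 0.003, 1.067, -0.071], TCP at [0.227, 0.609, 0.239] pointing down, gripper open.
Joint ranges: [-2.7, 2.7], [-0.37, 2.16], [-1.27, 1.26], [0.24, 2.4], [-1.31, 4.45], [0.19, 1.91], [-2.76, 2.76]. Speed limits (rad/s): [2.39, 2.39, 3.14, 3.14, 3.14, 3.14, 3.14].

## Interface

Orientations are given as a rotation vector (axis times angle).
In Python, from rig import state, capture, camera_info, sign_off gives the robot as it stands.
- The arm moves only by the tool arm_command, never from a script. Its argument "plan" is a list of rows, each an object with "fingers": the gripper's target within -1 to 1 (fully open at 1, half-way at 0, shut at -1); "xyz": the shift along the tool's x, y, z in m, a list of three; "angular": the turn, a rotation vector about the tool's x, y, z in rad, a list of three. In form: [{"fingers": fingers, "xyz": [x, y, z], "angular": [rx, ry, rz]}, ...]. A call has 1 to 10 rows; each row is the pose to reach, as a shift and turn from the pose commanded when the call began, along the tool's axes at that moment; what a row does not reach only later rows make up. A row lasts 1/10 s, in which the tool goes at most 50 mm and 8.59 degrees, less where a joint would pass 70% of its speed; a pose out of reach is approached as far as the arm can. A call with a gripper value outside its range is refused whole. The fingers move at their own pace and stop on an object; "force" is the grip in N (left out, the last holds). Time passes only in rows, so rows that repeat a pose let the fingers close. It gives the time, the measured TCP pose, the force, the opening and the grip force at its end, in the units of the state.
- state(): the state, without advancing time (a new reading comes with each control period).
- capture(name): name is "scene" or "top" or "wrist"; returns (picture, depth): 420x560x3 uint8, blue, green, red; 420x560 float32, m along the optical axis (not along the pixel's ray), 0 where there is no reading.
- camera_info(name): a dict with "K" (3x3 intrinsics, pixels), "xyz" and "orientation" of the camera in the world. Camera axes: x right, y up, looking along -z (the intrinsics and any distortion apply to the point x, -y, -z); pixel columns grow to the right and rows downward; lengths in m; the calibration is good to about 2 mm. A picture is of the moment at which its call begins: read the wrist's pose just before it. camera_info takes no time and is no camera call; for the wrist camera it gives the pose at the moment of the call.
- sign_off(): hands the job in; it is judged then, once.
The state is a dict: "clock": time; "joints": joint angles; "qvel": joint speeds; "joint_torque": joint torques, N m; "eef_pos": TCP position; "tcp_rot": TCP orientation; "contact_force": force on the tool from outside, world axes, zero at the start; "wrist_torque": the same for the moment, N m; "gripper_width": opening from 0.0 (shut) to 1.0 (fully open); "gripper_force": force on a finger pad.
Only numpy, scipy, OpenCV 4.12 (cv2) and the standard library are available. Lean on these libraries where they do the work, as an engineer would, in place of code of your own. Each camera call takes 0.05 s, during which the arm holds its last target. There are 200 camera calls.

## Working session

There is one attempt and no reset: what is moved stays moved. The work goes in short steps, Python scripts to look and compute and a tool call to move; the robot and the scene stay as the last step left them, time stands still between calls to the robot, and variables do not carry over. Pictures are saved under pics/ and viewed, at most 10 in all, crops included, and the job is handed in when it is done.

Besides the shell and the picture viewer there is one more tool, called after "Request:" by a JSON object that holds its "fn" and its "kwargs", one argument or row to a line. arm_command: Moves the arm, as the interface text tells. Its arguments: {"type":"object","properties":{"plan":{"type":"array"},"force":{"type":"number"}},"required":["plan"]}

```bash
mkdir -p pics; ls; cat > h.py <<'E'
import numpy as np,cv2
from scipy.spatial.transform import Rotation as R
from rig import state,capture,camera_info,sign_off
def cloud(n):
    i=camera_info(n); p,d=capture(n)
    K=np.array(i["K"]); v,u=np.mgrid[:420,:560]
    c=np.stack([(u-K[0,2])/K[0,0]*d,-(v-K[1,2])/K[1,1]*d,-d],-1)
    o=np.array(i["orientation"]); r=R.from_rotvec(o) if o.size==3 else (R.from_matrix(o) if o.size==9 else None)
    w=r.apply(c.reshape(-1,3)).reshape(420,560,3)+np.array(i["xyz"]); w[d==0]=np.nan
    return p,w,d
E
python3 - <<'E'
from h import *
s=state();print(s)
for n in("scene","top"):
    print(camera_info(n)); p,w,d=cloud(n); cv2.imwrite(f"pics/{n}0.png",p); np.savez(f"{n}0.npz",p=p,w=w)
E
```

```text
pics
{'clock': 0.0, 'joints': array([-1.28018481,  0.53719565, -0.00441455,  1.53880762,  0.00262926,
        1.06733389, -0.07122018]), 'qvel': array([-0.00098633, -0.00075498,  0.00211281, -0.00019202, -0.00029759,
       -0.00111716,  0.00030761]), 'joint_torque': array([ 8.86853159e-04, -5.70986545e+01,  9.91608649e-01, -2.51611376e+01,
       -5.61375835e-02,  1.77222228e-02,  1.45785921e-04]), 'eef_pos': array([0.22686534, 0.60848569, 0.23784577]), 'tcp_rot': array([-5.57414245e-01, -3.09159809e+00,  2.72254817e-03]), 'contact_force': array([-0.02043656, -0.25959514, -0.43274643]), 'wrist_torque': array([-0.01594909, -0.02413845,  0.03627817]), 'gripper_force': 0.0, 'gripper_width': 1.0001016375941418}
{'K': array([[413.5437498 ,   0.        , 283.29360364],
       [  0.        , 413.5437498 , 203.42757107],
       [  0.        ,   0.        ,   1.        ]]), 'xyz': array([-0.02647189, -0.6874819 ,  1.07856054]), 'orientation': array([ 0.73845818, -0.24805575, -0.63664822])}
{'K': array([[500.79001931,   0.        , 277.75183971],
       [  0.        , 500.79001931, 203.14918748],
       [  0.        ,   0.        ,   1.        ]]), 'xyz': array([0.2493016 , 0.0822003 , 1.49689806]), 'orientation': array([ 0.1743232 , -0.17529186, -1.57630557])}
```

View pics/scene0.png

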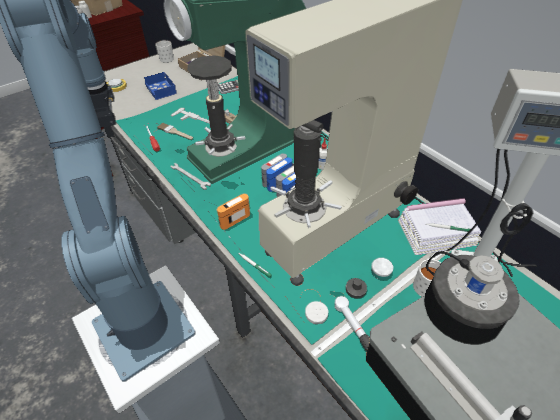

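View pics/top0.png

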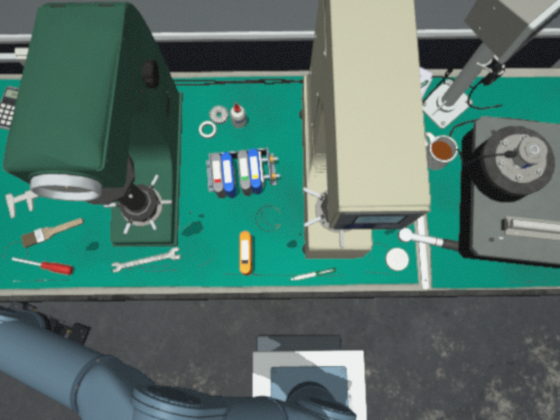

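The scene view shows the orange case at about (235,211) in front of the rack at (280,172). In the top view orange is at (246,252). The row is at columns 217, 228, 243 and 254, row 172, with the gap at about 236.

```bash
python3 - <<'E'
from h import *
z=np.load("top0.npz");p,w=z["p"],z["w"]
hsv=cv2.cvtColor(p,cv2.COLOR_BGR2HSV)
def fit(m,n):
    q=w[m][:,:]; q=q[~np.isnan(q[:,0])]
    r=cv2.minAreaRect(q[:,:2].astype(np.float32)); print(n,len(q),r,"zmed",np.median(q[:,2]))
roi=np.zeros((420,560),bool)
a=roi.copy();a[225:280,235:260]=1
fit(a&(w[...,2]>.08)&(w[...,2]<.1),"orange")
b=roi.copy();b[140:205,195:285]=1
m=b&(w[...,2]>.078)&(w[...,2]<.1);fit(m,"row")
lab,n=None,None
n,lab=cv2.connectedComponents(m.astype(np.uint8))
for k in range(1,n):
    if (lab==k).sum()>20: fit(lab==k,k)
m=b&(w[...,2]>.05)&(w[...,2]<.075);fit(m,"rack")
# top row profile at z>0.078 : y at various x
for r in (158,165,172,180,186):
    print(r,[ (c,*np.round(w[r,c],3)[[0,1,2]]) for c in range(203,284,2)][::1] if r==172 else '')
big=cv2.resize(p[135:285,195:290],None,fx=5,fy=4,interpolation=cv2.INTER_CUBIC)
cv2.imwrite("pics/topc.png",big[:600])
E
```

```text
orange 436 ((0.4272000789642334, 0.1762542575597763), (0.11701956391334534, 0.029024532064795494), 0.2757995128631592) zmed 0.08903865133193312
row 1546 ((0.6669374704360962, 0.2031654417514801), (0.12121333926916122, 0.14010612666606903), 5.431354522705078) zmed 0.08939234820813868
1 768 ((0.671572744846344, 0.16386324167251587), (0.11950086802244186, 0.06086878851056099), 5.266025066375732) zmed 0.08942512031619287
2 778 ((0.6631574630737305, 0.2428189516067505), (0.12128636986017227, 0.060606714338064194), 5.613947868347168) zmed 0.08934980848568175
rack 363 ((0.6734850406646729, 0.18615946173667908), (0.12982846796512604, 0.19023460149765015), 5.872565269470215) zmed 0.06369548198284458
158 
165 
172 [(203, np.float64(0.689), np.float64(0.31), np.float64(0.003)), (205, np.float64(0.691), np.float64(0.305), np.float64(-0.005)), (207, np.float64(0.689), np.float64(0.298), np.float64(0.001)), (209, np.float64(0.689), np.float64(0.291), np.float64(0.003)), (211, np.float64(0.671), np.float64(0.277), np.float64(0.062)), (213, np.float64(0.663), np.float64(0.267), np.float64(0.09)), (2
[... 1538 characters left out ...]
0.688), np.float64(0.124), np.float64(-0.001)), (265, np.float64(0.689), np.float64(0.118), np.float64(-0.005)), (267, np.float64(0.687), np.float64(0.111), np.float64(0.002)), (269, np.float64(0.666), np.float64(0.104), np.float64(0.071)), (271, np.float64(0.688), np.float64(0.099), np.float64(-0.002)), (273, np.float64(0.688), np.float64(0.093), np.float64(-0.002)), (275, np.float64(0.689), np.float64(0.086), np.float64(-0.006)), (277, np.float64(0.686), np.float64(0.08), np.float64(0.002)), (279, np.float64(0.687), np.float64(0.074), np.float64(-0.001)), (281, np.float64(0.684), np.float64(0.068), np.float64(0.009)), (283, np.float64(0.685), np.float64(0.062), np.float64(0.007))]
180 
186
```

View pics/topc.png

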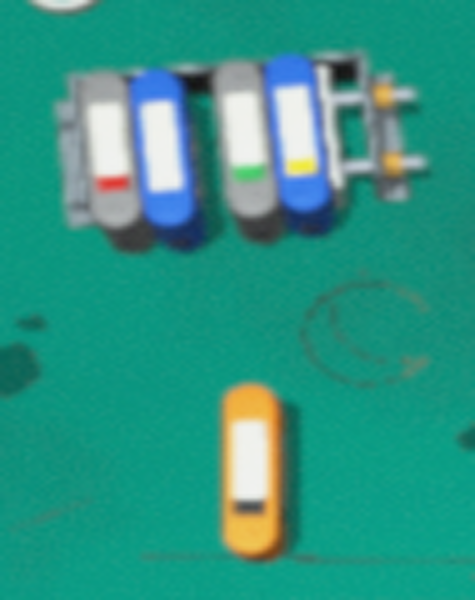

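The crop shows the row from left to right: red-grey, blue-white, gap, green-grey, blue-yellow. The orange case stands in front. The fits match the given sizes: pairs 60 mm wide, gap about 19.5 mm, rack yaw about 0.1 rad and rack origin about (0.668, 0.198).

```bash
cat >> h.py <<'E'
def go(x,y,z,yaw,s=None):
    "tool shift+turn to TCP xyz, tool z down, tool y along world yaw+90deg"
    s=s or state(); r0=R.from_rotvec(s["tcp_rot"])
    t=R.from_euler("z",yaw)*R.from_matrix(np.array([[-1,0,0],[0,1,0],[0,0,-1]]))
    d=r0.apply(np.array([x,y,z])-s["eef_pos"],inverse=True)
    print("t",round(s["clock"],2),"pos",s["eef_pos"].round(4),"F",s["contact_force"].round(1),"w",round(s["gripper_width"],3),
     "-> xyz",d.round(4),"ang",(r0.inv()*t).as_rotvec().round(4))
E
python3 -c "
from h import *
go(.385,.176,.22,0.005)"
```

```text
t 0.1 pos [0.2269 0.6086 0.238 ] F [ 0.   1.2 -0.7] w 1.0 -> xyz [-0.2992 -0.3501  0.0185] ang [-1.500e-03 -1.000e-04 -3.617e-01]
```

Request:
{"fn": "arm_command", "kwargs": {
  "plan": [
    {"fingers": 1,"xyz": [-0.1,-0.117,0.006],"angular": [0,0,-0.12]},
    {"fingers": 1,"xyz": [-0.1,-0.117,0.006],"angular": [0,0,-0.12]},
    {"fingers": 1,"xyz": [-0.1,-0.117,0.006],"angular": [0,0,-0.12]},
    {"fingers": 1,"xyz": [-0.299,-0.35,0.0185],"angular": [-0.0015,0,-0.362]},
    {"fingers": 1,"xyz": [-0.299,-0.35,0.0185],"angular": [-0.0015,0,-0.362]},
    {"fingers": 1,"xyz": [-0.299,-0.35,0.0185],"angular": [-0.0015,0,-0.362]},
    {"fingers": 1,"xyz": [-0.299,-0.35,0.0185],"angular": [-0.0015,0,-0.362]},
    {"fingers": 1,"xyz": [-0.299,-0.35,0.0185],"angular": [-0.0015,0,-0.362]},
    {"fingers": 1,"xyz": [-0.299,-0.35,0.0185],"angular": [-0.0015,0,-0.362]},
    {"fingers": 1,"xyz": [-0.299,-0.35,0.0185],"angular": [-0.0015,0,-0.362]}
  ]
}}

```text
clock: 1.1
eef_pos: [0.3859, 0.1712, 0.2199]
tcp_rot: [-0.004, -3.141, 0.001]
contact_force: [-0.5, -0.1, -0.1]
gripper_width: 1.002
gripper_force: 0.0
```

```bash
python3 - <<'E'
from h import *
p,w,d=cloud("wrist"); cv2.imwrite("pics/w1.png",p); np.savez("w1.npz",p=p,w=w)
hsv=cv2.cvtColor(p,cv2.COLOR_BGR2HSV)
m=(w[...,2]>.08)&(w[...,2]<.1)&(w[...,0]<.55)&(w[...,1]>.12)&(w[...,1]<.24)
n,lab,st,_=cv2.connectedComponentsWithStats(m.astype(np.uint8))
for k in range(1,n):
  if st[k,4]>200:
    q=w[lab==k]; print(st[k],cv2.minAreaRect(q[:,:2].astype(np.float32)),q[:,2].mean())
print(state()["joints"].round(2))
go(.394,.176,.040,0.005)
E
```

```text
[ 270  176   30  110 2970] ((0.42518526315689087, 0.1753234714269638), (0.11951396614313126, 0.029976991936564445), 0.4502611458301544) 0.08932579796478486
[-0.61  0.17  0.09  2.13 -0.02  0.84  1.06]
t 1.15 pos [0.3859 0.1723 0.22  ] F [ 0.8 -1.3 -0.4] w 0.999 -> xyz [-0.0081  0.0038  0.1799] ang [-0.0001 -0.0001 -0.0067]
```

View pics/w1.png

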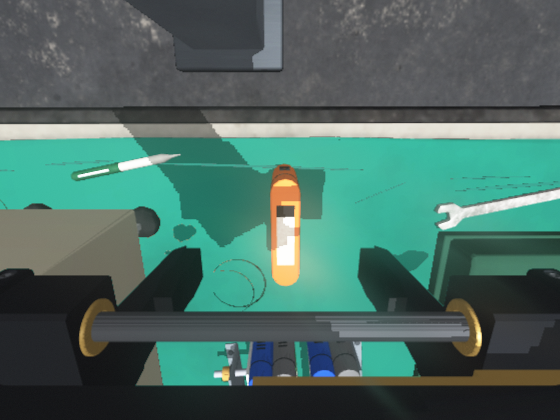

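The wrist view shows the orange case upright at pixel columns 270–300, rows 176–286, midway between the open fingers. Its centre is about (0.426, 0.1755). Descending onto its rear part now.

Request:
{"fn": "arm_command", "kwargs": {
  "plan": [
    {"fingers": 1,"xyz": [-0.008,0,0.04],"angular": [0,0,0]},
    {"fingers": 1,"xyz": [-0.008,0,0.09],"angular": [0,0,0]},
    {"fingers": 1,"xyz": [-0.008,0,0.14],"angular": [0,0,0]},
    {"fingers": 1,"xyz": [-0.008,0,0.18],"angular": [0,0,0]},
    {"fingers": 1,"xyz": [-0.008,0,0.18],"angular": [0,0,0]},
    {"fingers": 1,"xyz": [-0.008,0,0.18],"angular": [0,0,0]},
    {"fingers": 1,"xyz": [-0.008,0,0.18],"angular": [0,0,0]}
  ]
}}

```text
clock: 1.85
eef_pos: [0.3943, 0.1784, 0.0422]
tcp_rot: [-0.009, 3.138, 0.005]
contact_force: [0.1, 0.6, -0.6]
gripper_width: 0.997
gripper_force: 0.0
```

Request:
{"fn": "arm_command", "kwargs": {
  "plan": [
    {"fingers": -1,"xyz": [0,0,0],"angular": [0,0,0]},
    {"fingers": -1,"xyz": [0,0,0],"angular": [0,0,0]},
    {"fingers": -1,"xyz": [0,0,0],"angular": [0,0,0]},
    {"fingers": -1,"xyz": [0,0,0],"angular": [0,0,0]},
    {"fingers": -1,"xyz": [0,0,0],"angular": [0,0,0]},
    {"fingers": -1,"xyz": [0,0,0],"angular": [0,0,0]},
    {"fingers": -1,"xyz": [0,0,0],"angular": [0,0,0]},
    {"fingers": -1,"xyz": [0,0,0],"angular": [0,0,0]},
    {"fingers": -1,"xyz": [0,0,-0.003],"angular": [0,0,0]},
    {"fingers": -1,"xyz": [0,0,-0.003],"angular": [0,0,0]}
  ],
  "force": 40
}}

```text
clock: 2.85
eef_pos: [0.3928, 0.1769, 0.0433]
tcp_rot: [0.008, -3.142, -0.002]
contact_force: [-0.3, 0.0, -2.7]
gripper_width: 0.338
gripper_force: 40.0
```

```bash
python3 - <<'E'
from h import *
p,w,d=cloud("top"); np.savez("t2.npz",p=p,w=w); cv2.imwrite("pics/t2.png",p)
s=state()
# orange stays ~33mm ahead of the tcp along own x; prenose: rack x=-0.125 (nose at -.065), y=-.001
o=np.array([.6675,.198]);th=.1
ex=np.array([np.cos(th),np.sin(th)]);ey=np.array([-ex[1],ex[0]])
for rx in(-.135,-.035):
    c=o+rx*ex-.001*ey-.033*ex; print(rx,c.round(4)); go(*c,.043,th,s)
print(s["gripper_force"])
E
```

```text
-0.135 [0.5004 0.1802]
t 2.9 pos [0.3929 0.1769 0.0433] F [-0.5 -0.2 -2.6] w 0.337 -> xyz [-0.1076  0.0028  0.0003] ang [ 0.0014  0.0002 -0.0947]
-0.035 [0.5999 0.1902]
t 2.9 pos [0.3929 0.1769 0.0433] F [-0.5 -0.2 -2.6] w 0.337 -> xyz [-0.2071  0.0122  0.0003] ang [ 0.0014  0.0002 -0.0947]
39.974827066165055
```

Request:
{"fn": "arm_command", "kwargs": {
  "plan": [
    {"fingers": -1,"xyz": [-0.03,0,0],"angular": [0,0,-0.03]},
    {"fingers": -1,"xyz": [-0.06,0.001,0],"angular": [0,0,-0.06]},
    {"fingers": -1,"xyz": [-0.09,0.002,0],"angular": [0,0,-0.095]},
    {"fingers": -1,"xyz": [-0.107,0.003,0],"angular": [0.001,0,-0.095]},
    {"fingers": -1,"xyz": [-0.107,0.003,0],"angular": [0.001,0,-0.095]},
    {"fingers": -1,"xyz": [-0.107,0.003,0],"angular": [0.001,0,-0.095]},
    {"fingers": -1,"xyz": [-0.107,0.003,0],"angular": [0.001,0,-0.095]},
    {"fingers": -1,"xyz": [-0.107,0.003,0],"angular": [0.001,0,-0.095]}
  ]
}}

```text
clock: 3.7
eef_pos: [0.4987, 0.1806, 0.0431]
tcp_rot: [0.158, -3.137, -0.0]
contact_force: [0.2, -0.3, -3.2]
gripper_width: 0.338
gripper_force: 40.0
```

```bash
cat > meas.py <<'E'
from h import *
def meas(n,tag):
    p,w,d=cloud(n); cv2.imwrite(f"pics/{tag}.png",p)
    m=(w[...,2]>.082)&(w[...,2]<.097)&(w[...,0]>.38)&(w[...,0]<.76)&(w[...,1]>.1)&(w[...,1]<.29)
    k,lab,st,_=cv2.connectedComponentsWithStats(m.astype(np.uint8))
    for j in range(1,k):
        if st[j,4]>60:
            q=w[lab==j]; r=cv2.minAreaRect(q[:,:2].astype(np.float32)); print(n,st[j],np.round(r[0],4),np.round(r[1],4),round(r[2],2))
E
python3 - <<'E'
from meas import *
meas("top","t3");meas("scene","s3");meas("wrist","w3")
s=state();print(s["joints"].round(2));go(.5,.18,.043,.1)
E
```

```text
top [237 149  24  40 692] [0.6724 0.1638] [0.1186 0.0604] 5.73
top [210 153  24  40 727] [0.6648 0.2431] [0.1207 0.0612] 6.06
scene [261 154  32  22 363] [0.663  0.2404] [0.1214 0.0675] 5.29
scene [276 165  20  21 243] [0.6573 0.1589] [0.0954 0.0653] 3.18
wrist [ 208  251  144   60 5302] [0.4841 0.1785] [0.0251 0.0602] 5.69
wrist [ 244  342   72   34 2376] [0.517  0.1818] [0.0214 0.0301] 5.74
[-0.46  0.64  0.03  1.97 -0.04  0.54  1.27]
t 3.85 pos [0.4995 0.1806 0.0433] F [-0.   0.2 -2.9] w 0.338 -> xyz [-0.0005 -0.0007  0.0003] ang [0.0004 0.     0.0007]
```

View pics/t3.png

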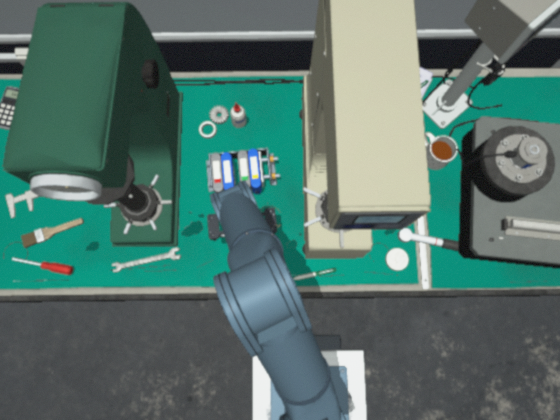

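The top view shows the arm over the case, clear of the cream tester, with both neighbour pairs undisturbed at columns 210–261. The pose agrees to about 1 mm, so I'm inserting.

Request:
{"fn": "arm_command", "kwargs": {
  "plan": [
    {"fingers": -1,"xyz": [-0.02,-0.0005,0.001],"angular": [0,0,0]},
    {"fingers": -1,"xyz": [-0.04,-0.0005,0.001],"angular": [0,0,0]},
    {"fingers": -1,"xyz": [-0.055,-0.0005,0.001],"angular": [0,0,0]},
    {"fingers": -1,"xyz": [-0.06,-0.0005,0.001],"angular": [0,0,0]},
    {"fingers": -1,"xyz": [-0.065,-0.0005,0.001],"angular": [0,0,0]},
    {"fingers": -1,"xyz": [-0.07,-0.0005,0.001],"angular": [0,0,0]}
  ]
}}

```text
clock: 4.45
eef_pos: [0.5679, 0.1901, 0.0419]
tcp_rot: [0.163, -3.135, -0.005]
contact_force: [-3.4, 6.7, -2.4]
gripper_width: 0.338
gripper_force: 40.1
```

Request:
{"fn": "arm_command", "kwargs": {
  "plan": [
    {"fingers": -1,"xyz": [-0.005,0,0],"angular": [0,0,0]},
    {"fingers": -1,"xyz": [-0.01,0,0],"angular": [0,0,0]},
    {"fingers": -1,"xyz": [-0.015,0,0.001],"angular": [0,0,0]},
    {"fingers": -1,"xyz": [-0.02,0,0.001],"angular": [0,0,0]},
    {"fingers": -1,"xyz": [-0.022,0,0.001],"angular": [0,0,0]},
    {"fingers": -1,"xyz": [-0.022,0,0.001],"angular": [0,0,0]}
  ]
}}

```text
clock: 5.05
eef_pos: [0.5909, 0.1927, 0.0413]
tcp_rot: [-0.162, 3.137, 0.006]
contact_force: [-1.1, 5.9, -3.5]
gripper_width: 0.333
gripper_force: 40.0
```

```bash
python3 - <<'E'
from meas import *
meas("top","t4");meas("scene","s4");p,w,d=cloud("wrist");cv2.imwrite("pics/w4.png",p)
go(.6685-.08*.995,.1982-.008,.04,.1)
a=cv2.imread("pics/s4.png")[130:230,210:340];cv2.imwrite("pics/s4c.png",cv2.resize(a,None,fx=6,fy=6,interpolation=2))
E
```

```text
top [246 149  17  32 301] [0.6875 0.1386] [0.0998 0.0363] 19.18
scene [280 153  15  21 150] [0.6897 0.2164] [0.1254 0.0419] 59.09
t 5.2 pos [0.5909 0.1926 0.0413] F [ 0.3  6.  -3.1] w 0.334 -> xyz [ 0.0023 -0.0022  0.0013] ang [0.0038 0.0008 0.0036]
```

View pics/s4c.png

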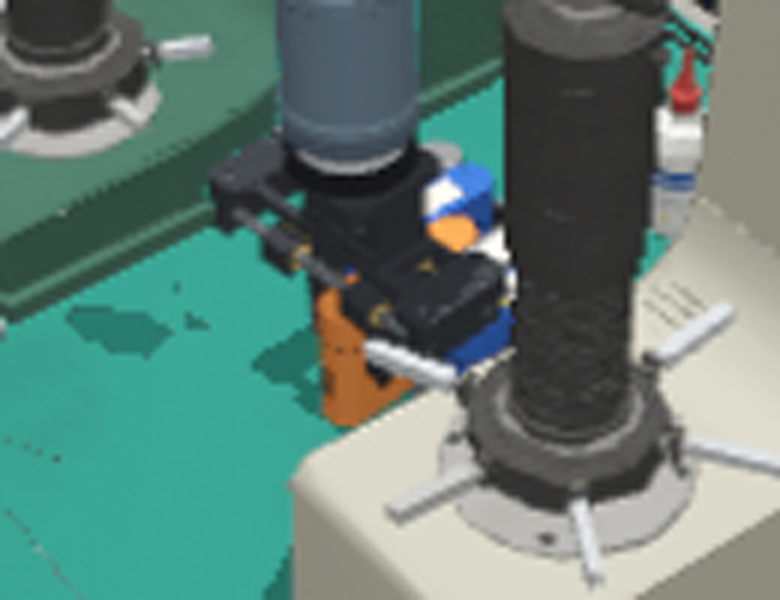

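The crop shows the nose between its neighbours, the case upright and the fingers still in front of the row. Now I'll release, back off, close the fingers and push on the end.

Request:
{"fn": "arm_command", "kwargs": {
  "plan": [
    {"fingers": 0.2,"xyz": [0,0,0],"angular": [0,0,0]},
    {"fingers": 0.2,"xyz": [0,0,0],"angular": [0,0,0]},
    {"fingers": 0.2,"xyz": [0,-0.001,0],"angular": [0,0,0]},
    {"fingers": 0.2,"xyz": [0,-0.001,0],"angular": [0,0,0]},
    {"fingers": 0.2,"xyz": [0.02,-0.001,0],"angular": [0,0,0]},
    {"fingers": 0.2,"xyz": [0.04,-0.001,0],"angular": [0,0,0]},
    {"fingers": 0.2,"xyz": [0.06,-0.001,0],"angular": [0,0,0]},
    {"fingers": 0.2,"xyz": [0.07,-0.001,0.004],"angular": [0,0,0]},
    {"fingers": 0.2,"xyz": [0.07,-0.001,0.008],"angular": [0,0,0]}
  ]
}}

```text
clock: 6.1
eef_pos: [0.5211, 0.1811, 0.0331]
tcp_rot: [0.158, -3.137, -0.0]
contact_force: [0.6, 0.3, -0.1]
gripper_width: 0.598
gripper_force: 0.0
```

Request:
{"fn": "arm_command", "kwargs": {
  "plan": [
    {"fingers": -1,"xyz": [0,0,0],"angular": [0,0,0]},
    {"fingers": -1,"xyz": [0,0,0],"angular": [0,0,0]},
    {"fingers": -1,"xyz": [0,0,0],"angular": [0,0,0]},
    {"fingers": -1,"xyz": [0,0,0],"angular": [0,0,0]},
    {"fingers": -1,"xyz": [0,0,0],"angular": [0,0,0]},
    {"fingers": -1,"xyz": [0,0,0],"angular": [0,0,0]},
    {"fingers": -1,"xyz": [0,0,0],"angular": [0,0,0]},
    {"fingers": -1,"xyz": [0,0,0],"angular": [0,0,0]}
  ]
}}

```text
clock: 6.9
eef_pos: [0.5221, 0.1813, 0.0333]
tcp_rot: [-0.157, 3.137, 0.001]
contact_force: [0.0, 0.2, -0.0]
gripper_width: 0.006
gripper_force: 0.0
```

```bash
python3 - <<'E'
from meas import *
meas("wrist","w5"); meas("scene","s5"); meas("top","t5")
go(.6685-.069*.995,.1982-.0069,.034,.1)
E
```

```text
scene [265 153  31  34 681] [0.6512 0.2073] [0.1803 0.1008] 59.58
top [ 210  148   53   40 1322] [0.6712 0.2013] [0.1204 0.1505] 4.75
t 7.05 pos [0.522  0.1813 0.0333] F [ 0.4  0.4 -0.6] w 0.008 -> xyz [-0.0784  0.0022 -0.0007] ang [0.0004 0.0004 0.0003]
```

View pics/w5.png

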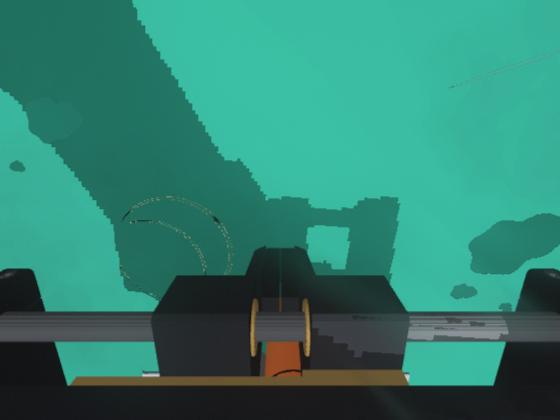

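The wrist view shows the fingers shut and just behind the orange end, which is visible at (285,360). The top view gives a packed row about 150 mm wide. Pushing.

Request:
{"fn": "arm_command", "kwargs": {
  "plan": [
    {"fingers": -1,"xyz": [-0.015,0.001,0],"angular": [0,0,0]},
    {"fingers": -1,"xyz": [-0.025,0.002,0],"angular": [0,0,0]},
    {"fingers": -1,"xyz": [-0.03,0.002,0],"angular": [0,0,0]},
    {"fingers": -1,"xyz": [-0.035,0.002,0],"angular": [0,0,0]},
    {"fingers": -1,"xyz": [-0.04,0.002,0],"angular": [0,0,0]},
    {"fingers": -1,"xyz": [-0.045,0.002,0],"angular": [0,0,0]},
    {"fingers": -1,"xyz": [-0.05,0.002,0],"angular": [0,0,0]},
    {"fingers": -1,"xyz": [-0.055,0.002,0],"angular": [0,0,0]}
  ]
}}

```text
clock: 7.85
eef_pos: [0.5767, 0.1889, 0.0332]
tcp_rot: [0.158, -3.138, -0.001]
contact_force: [-1.2, 0.9, -0.5]
gripper_width: 0.005
gripper_force: 0.8
```

Request:
{"fn": "arm_command", "kwargs": {
  "plan": [
    {"fingers": -1,"xyz": [-0.005,0,0],"angular": [0,0,0]},
    {"fingers": -1,"xyz": [-0.01,0,0],"angular": [0,0,0]},
    {"fingers": -1,"xyz": [-0.014,0,0],"angular": [0,0,0]},
    {"fingers": -1,"xyz": [-0.017,0,0],"angular": [0,0,0]},
    {"fingers": -1,"xyz": [-0.018,0,0],"angular": [0,0,0]}
  ]
}}

```text
clock: 8.35
eef_pos: [0.5948, 0.1905, 0.0333]
tcp_rot: [-0.157, 3.137, 0.001]
contact_force: [-2.9, -0.0, 0.6]
gripper_width: 0.001
gripper_force: 1.0
```

```bash
python3 - <<'E'
from meas import *
meas("scene","s6"); meas("top","t6")
go(.6685-.069*.995,.1982-.0069,.034,.1)
E
```

```text
scene [281 153  15  23 181] [0.6927 0.2112] [0.1315 0.0412] 56.74
top [246 148  16  32 259] [0.6905 0.1384] [0.0961 0.0351] 19.59
t 8.45 pos [0.5948 0.1905 0.0334] F [-1.   0.2  0.4] w 0.002 -> xyz [-0.0051  0.0003 -0.0006] ang [0.0004 0.0008 0.0002]
```

Request:
{"fn": "arm_command", "kwargs": {
  "plan": [
    {"fingers": -1,"xyz": [-0.002,0,0],"angular": [0,0,0]},
    {"fingers": -1,"xyz": [-0.004,0,0],"angular": [0,0,0]},
    {"fingers": -1,"xyz": [-0.004,0,0],"angular": [0,0,0]},
    {"fingers": -1,"xyz": [-0.004,0,0],"angular": [0,0,0]}
  ]
}}

```text
clock: 8.85
eef_pos: [0.5988, 0.1909, 0.0334]
tcp_rot: [-0.157, 3.137, 0.001]
contact_force: [0.2, 0.0, -1.1]
gripper_width: 0.001
gripper_force: 0.4
```

Request:
{"fn": "arm_command", "kwargs": {
  "plan": [
    {"fingers": -1,"xyz": [-0.002,0,0],"angular": [0,0,0]},
    {"fingers": -1,"xyz": [-0.002,0,0],"angular": [0,0,0]},
    {"fingers": -1,"xyz": [-0.002,0,0],"angular": [0,0,0]}
  ]
}}

```text
clock: 9.15
eef_pos: [0.6006, 0.191, 0.0333]
tcp_rot: [-0.157, 3.137, 0.001]
contact_force: [-1.3, -0.0, -0.5]
gripper_width: 0.008
gripper_force: 0.6
```

Request:
{"fn": "arm_command", "kwargs": {
  "plan": [
    {"fingers": -1,"xyz": [0.03,0,0],"angular": [0,0,0]},
    {"fingers": -1,"xyz": [0.07,0,0],"angular": [0,0,0]},
    {"fingers": -1,"xyz": [0.11,0,0],"angular": [0,0,0]},
    {"fingers": -1,"xyz": [0.14,0,0],"angular": [0,0,0]},
    {"fingers": -1,"xyz": [0.14,0,0],"angular": [0,0,0]}
  ]
}}

```text
clock: 9.65
eef_pos: [0.4571, 0.1765, 0.0331]
tcp_rot: [0.16, -3.134, 0.001]
contact_force: [0.8, -0.3, -0.7]
gripper_width: 0.009
gripper_force: 0.0
```

```bash
python3 - <<'E'
from meas import *
meas("top","t7")
p,w,d=cloud("top")
ex=np.array([np.cos(.1),np.sin(.1)]);ey=np.array([-ex[1],ex[0]])
m=(w[...,2]>.08)&(w[...,2]<.1)
q=w[m][:,:2]-[.6685,.1982]; X=q@ex;Y=q@ey
for c in(60,30,0,-30,-60):
    k=(abs(Y*1000-c)<11)&(abs(X)<.13); print(c,(np.percentile(X[k],[1,50,99])*1000).round(1) if k.any() else 0)
k=abs(X)<.04;print("Y",(np.percentile(Y[k&(abs(Y)<.1)],[1,99])*1000).round(1))
a=p[135:285,195:290];cv2.imwrite("pics/t7c.png",cv2.resize(a,None,fx=5,fy=4,interpolation=2))
go(.6,.19,.034,.1)
E
```

```text
top [ 209  148   54   45 1873] [0.6695 0.2019] [0.122  0.1506] 6.0
60 [-57.1  -1.3  58.6]
30 [-58.6  -3.1  55.7]
0 [-56.8   0.2  58.3]
-30 [-55.6   0.2  57.9]
-60 [-55.9   0.4  58.7]
Y [-70.2  76.4]
t 9.75 pos [0.4621 0.1775 0.0337] F [ 0.4  0.5 -0.2] w 0.007 -> xyz [-0.1385 -0.0014  0.    ] ang [0.0009 0.0023 0.0005]
```

View pics/t7c.png

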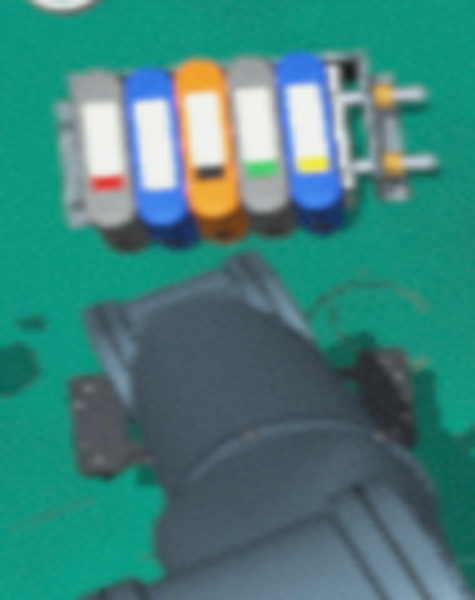

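All five cases are flush within about 3 mm and packed across about 150 mm. They stand upright, the bookend is pushed off its rest, and the gripper is well clear in front.

```bash
python3 -c "
from rig import sign_off
print(sign_off())"
```

```text
the job is handed in; nothing more can be done
None
```

The orange case is back in its place, flush with its neighbours to within about 3 mm by the top camera. All five cases are upright, the robot is clear, and I handed the job in at about 10 s; no verdict came back.

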